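# Lift the parts tray out of the drawer and hold it level

### The arm

A 6-joint arm with a two-finger parallel gripper is mounted at the origin on the work surface. World frame = base frame: x ahead of the robot, y to its left, z up, the work surface at z = 0. Lengths are in m, angles in rad, forces in N, time in s.
With the tool pointing down it reaches from about 0.35 to 0.975 m from the base axis. Payload 7.1 kg.
Tool frame: the origin (TCP) lies midway between the tips of the shut fingers; the grasp point (between the pads) lies 19 mm behind it; z points along the fingers, x is the direction in which the jaws open and shut, and the axes are right-handed (so a half turn about z gives the same grasp; the last joint's range is limited). The gripper opens to 88 mm and grips with 3 to 60 N. Pads are 20 mm wide; open, the fingers measure 115 mm over their backs; the gripper's body (75 mm by 178 mm) begins 61 mm behind the grasp point.
Start: joints at [1.129, 0.423, 1.63, -0, 1.089, -0.019], TCP at [0.256, 0.57, 0.2] pointing down, gripper open.
Joint ranges: [-3, 3], [-0.9, 2.11], [0.09, 2.58], [-1.31, 4.45], [0.11, 2.69], [-2.54, 2.54]. Speed limits (rad/s): [2.39, 2.39, 3.01, 3.14, 3.14, 3.14].

### API

Orientations are given as a unit quaternion [w, x, y, z].
In Python, from station import move_pose, movel, movej, command_gripper, wait, inverse_kinematics, read_camera, camera_info, MotionError, job_done, get_time, get_joint_pos, get_qvel, get_effort, get_tcp_pos, get_ee_rot, get_ft_force, get_ft_torque, get_grip_width gives the robot as it stands. Calls block until the motion is done:
- move_pose(position, orientation): joint-space move of the TCP to a pose.
- movel(position, frame=None, v=0.15, until_force=None): straight line of the TCP; frame=None keeps the orientation; v is the mean speed in m/s. With until_force (N) it stops when the force on the tool has changed by that much, and returns True; else False.
- movej(angles): joint-space move.
- command_gripper(opening): opening from 0.0 (shut) to 1.0 (fully open); the grip force is fixed at half the most; returns when the fingers have stopped.
- wait(seconds).
- inverse_kinematics(position, orientation): joint angles nearest the present ones, or None.
- read_camera(name): name is "scene" or "top"; returns the picture (400x640x3 uint8, red, green, blue); there is no depth.
- camera_info(name): a dict with "intrinsics" (3x3 intrinsics, pixels), "T" (4x4, takes a point from camera to world coordinates). Camera axes: x right, y up, looking along -z (the intrinsics and any distortion apply to the point x, -y, -z); pixel columns grow to the right and rows downward; lengths in m; the calibration is good to about 2 mm. A picture is of the moment at which its call begins. camera_info takes no time and is no camera call.
A pose or a line that the arm cannot do raises MotionError and nothing moves.
- job_done(): hands the job in, once; it reports no verdict.
Readings, each from a call of its own:
- get_time(): time.
- get_joint_pos(): joint angles.
- get_qvel(): joint speeds.
- get_effort(): joint torques, N m.
- get_tcp_pos(): TCP position.
- get_ee_rot(): TCP orientation.
- get_ft_force(): force on the tool from outside, world axes, zero at the start.
- get_ft_torque(): the same for the moment, N m.
- get_grip_width(): opening from 0.0 (shut) to 1.0 (fully open).
Only numpy, scipy, OpenCV 4.12 (cv2) and the standard library are available. Lean on these libraries where they do the work, as an engineer would, in place of code of your own. Each camera call takes 0.05 s, during which the arm holds its last target. There are 200 camera calls.

### The job

Pull the drawer of the little wooden parts cabinet all the way out to its stop, then pick up the grey parts tray inside it by its middle grip and lift it straight up, level, with its two loose parts still in it, until its underside is a few centimetres higher than the cabinet's top. Keep it there above the open drawer, still and level, for at least two seconds and finish while still holding it up: do not put it down or let go. Leave the drawer open, and don't tip the tray or disturb the other things on the shelf and on the cabinet.

Things in the scene. Friction and masses are not known exactly. Their poses are not given: they have to be found in the camera images.
- cabinet: fixed wooden parts cabinet standing on the shelf, 220 (x, depth) x 240 (y, width) x 115 mm high, with one drawer; origin at the centre of its underside, local -x is its front, z up. The front face of the carcass is at local x = -110 mm. Its position and yaw vary.
- drawer (a joint): how far the drawer is pulled out, m: 0 shut, 0.16 at its stop; it slides towards the cabinet's local -x with about 2 N of friction and stays where it is left. It may start up to 0.02 open.
- drawer_handle (a point): middle of the drawer's handle bar, moving with the drawer; axes parallel to the cabinet's. Level round steel bar, 10 mm thick, 100 mm long along local y, its centre line 42 mm in front of the drawer's front board and 85 mm above the shelf (30 mm below the cabinet's top), a leg at each end; open above, below and behind.
- drawer_floor (a point): centre of the drawer's inner floor, moving with the drawer, 19 mm above the shelf; axes parallel to the cabinet's. Inside 190 mm (x) by 200 mm (y), side walls up to 69 mm above the shelf. Front board 15 mm thick, 236 mm wide, its top edge 101 mm above the shelf.
- tray_grip (a point): centre of the grip of the loose grey plastic tray (about 0.2 kg) in the drawer, seen once the drawer is out. Level bar 64 mm long (tray x), 14 mm wide (y), 18 mm high, over the tray's middle, its centre 55 mm above the tray's underside, so about 74 mm above the shelf at first; a 4 mm web below it parts the tray. x lies roughly along the cabinet's x, z up.
- tray: the same tray; origin at the centre of its underside. 80 mm (x) by 110 mm (y), 3 mm rim walls 25 mm high, floor 3 mm.
- collar: loose aluminium seat post collar in one half (+y) of the tray: ring 36 mm across, 14 mm high; origin at the centre of its underside
- spacer: loose steel axle spacer in the other half (-y) of the tray: ring 24 mm across, 10 mm high; origin at the centre of its underside
- dish: small glass dish, 70 mm across, 28 mm high, standing on the cabinet's top, at least 30 mm behind its front edge; leave alone. Origin under its centre
- valve_cap: black valve cap, 12 mm across, 18 mm high, standing on the cabinet's top, at least 30 mm behind its front edge; leave alone
- pedal_wrench: steel pedal wrench, 240 mm long, lying on the shelf to the robot's right; leave alone
- lever_cover: orange plastic brake lever cover, about 100 mm long, 34 mm high, on the shelf; leave alone
- lube: small bottle, 44 mm across, 110 mm high, on the shelf; leave alone
- grease_tin: tin, 74 mm across, 60 mm high, on the shelf to the left; leave alone
- toolbox: closed plastic toolbox, 350 x 180 mm, 181 mm high with its carrying handle, on the right of the shelf, fixed; origin at the centre of its underside. An obstacle only

How it is judged:
By the outcome, as a careful person would: the job done as asked, in the order asked, and still so for the second after the job is handed in, while the arm keeps its last pose, push and grip.
It also fails if it takes over 58 s, if anything falls off the work surface, if the arm or the gripper's body presses on something with over 40 N, if the wrist force passes 120 N, or if a joint passes its speed limit or range.

## Working session

There is one attempt and no reset: what is moved stays moved. The work goes in short steps, each a Python script; the robot and the scene stay as the last script left them, time stands still between calls to the robot, and variables do not carry over. Pictures are saved under pics/ and viewed, about 8 in all and at most 12, crops included, and the job is handed in when it is done.

```bash
mkdir -p pics; ls; python3 - <<'E'
from station import *
import cv2,numpy as np
for n in("scene","top"):
    im=read_camera(n); cv2.imwrite(f"pics/{n}0.png",im[:,:,::-1]); c=camera_info(n); print(n,{k:np.round(v,4).tolist() if not isinstance(v,(str,dict)) else v for k,v in c.items()})
print(get_time(),get_ee_rot(),get_tcp_pos(),get_grip_width())
E
```

```text
pics
scene {'intrinsics': [[497.7422, 0.0, 319.6017], [0.0, 497.7422, 204.1405], [0.0, 0.0, 1.0]], 'T': [[0.0072, -0.7704, 0.6375, 1.6833], [0.9999, 0.0155, 0.0075, -0.0157], [-0.0156, 0.6373, 0.7704, 1.4984], [0.0, 0.0, 0.0, 1.0]]}
top {'intrinsics': [[461.987, 0.0, 315.1742], [0.0, 461.987, 193.3865], [0.0, 0.0, 1.0]], 'T': [[0.0192, 0.998, -0.0599, 0.4418], [-0.9998, 0.0191, -0.0015, -0.0236], [-0.0004, 0.0599, 0.9982, 1.436], [0.0, 0.0, 0.0, 1.0]]}
0.1 [ 3.46492797e-04  8.39738398e-01  5.42990757e-01 -5.83185231e-04] [0.25618298 0.56950764 0.19929273] 1.002068500072502
```

View pics/scene0.png

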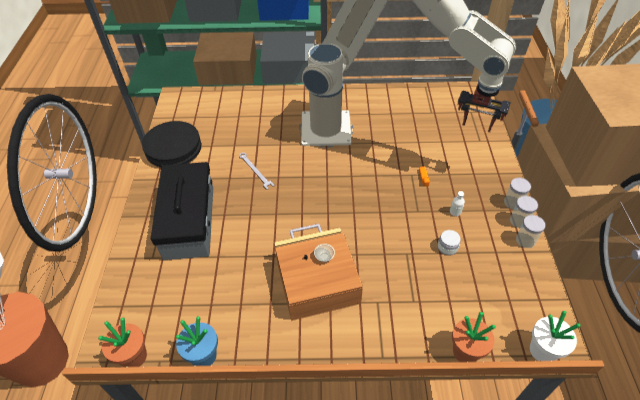

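View pics/top0.png

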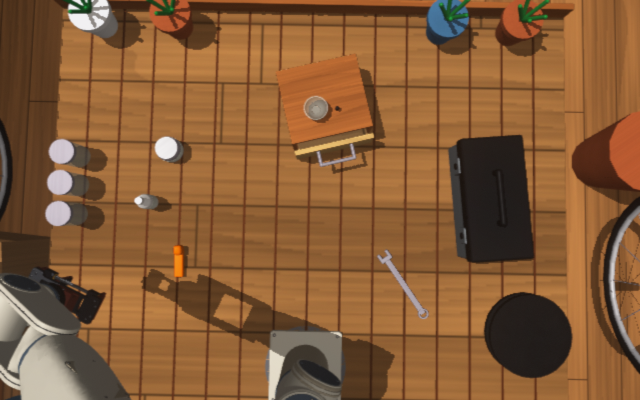

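The top view shows the cabinet top at about (277,71), (355,55), (373,125), (293,143), with the handle bar at about (320,162)-(354,157). I'll enlarge both views.

```bash
cat > h.py <<'E'
from station import *
import cv2,numpy as np
from scipy.spatial.transform import Rotation as R
def ray(n,u,v):
    c=camera_info(n);K=np.array(c["intrinsics"]);T=np.array(c["T"])
    d=np.linalg.inv(K)@[u,v,1]; return T[:3,3],T[:3,:3]@[d[0],-d[1],-d[2]]
def onz(n,u,v,z):
    o,d=ray(n,u,v); return o+d*(z-o[2])/d[2]
def proj(n,p):
    c=camera_info(n);K=np.array(c["intrinsics"]);T=np.array(c["T"])
    q=T[:3,:3].T@(np.array(p)-T[:3,3]); q=K@[q[0],-q[1],-q[2]]; return q[:2]/q[2]
def snap(n,f,box,s):
    im=read_camera(n)[:,:,::-1]; x0,y0,x1,y1=box
    cr=cv2.resize(im[y0:y1,x0:x1],None,fx=s,fy=s,interpolation=cv2.INTER_CUBIC); cv2.imwrite(f,cr); return im
E
python3 - <<'E'
from h import *
a=cv2.imread("pics/top0.png")[45:175,265:385];b=cv2.imread("pics/scene0.png")[215:325,262:372]
a=cv2.resize(a,(480,520),interpolation=2);b=cv2.resize(b,(440,440),interpolation=2)
cv2.imwrite("pics/c0.png",a)
im=cv2.imread("pics/top0.png");hsv=cv2.cvtColor(im,cv2.COLOR_BGR2HSV)
m=np.zeros(im.shape[:2],np.uint8); s=hsv[143:170,312:360]
mm=((s[...,1]<70)&(s[...,2]>110)).astype(np.uint8); print(mm.sum())
for r in mm: print(''.join('#' if x else '.' for x in r))
E
```

```text
206
.......................................#........
......................................###.......
......................................###.......
......................................####......
......................................####......
......................................####......
.......................................###......
.......................................####.....
.....###...............................####.....
....####...............................####.....
.....###...............................####.....
.....####...............................####....
.....####...............................####....
.....####...............................####....
......###...........................########....
......####......................############....
......####.................##############.......
......####.............#############............
......####........##############................
.......####...##############....................
.......#################........................
........###########.............................
........#######.................................
.........#......................................
................................................
................................................
................................................
```

View pics/c0.png

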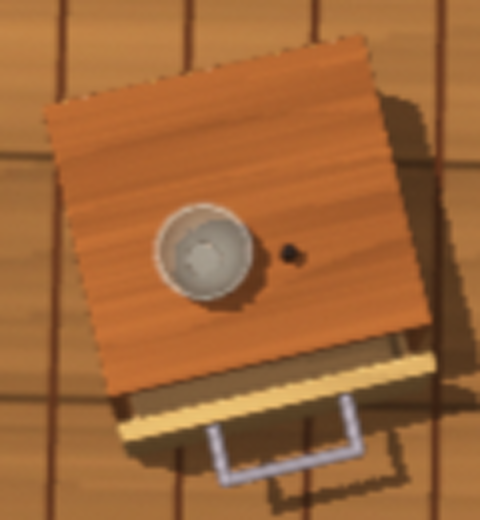

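```bash
python3 - <<'E'
from h import *
C=np.array([onz("top",u,v,.115) for u,v in[(275.75,71.75),(355.75,54.25),(372.75,125.5),(292,143.75)]])[:,:2]
bl,br,fr,fl=C
print(C.round(4)); print("depths",np.linalg.norm(bl-fl),np.linalg.norm(br-fr),"widths",np.linalg.norm(bl-br),np.linalg.norm(fl-fr))
y=(bl-br)+(fl-fr); x=(bl-fl)+(br-fr)
print("yaw",np.degrees(np.arctan2(-y[0],y[1])),np.degrees(np.arctan2(x[1],x[0])))
rm=C.mean(0);print("centre",rm)
h=[onz("top",u,v,.085)[:2] for u,v in[(321.2,164.8),(355,157.8)]];h=np.array(h)
print("handle",h.round(4),np.linalg.norm(h[0]-h[1]),h.mean(0)); d=h[0]-h[1];print("yaw",np.degrees(np.arctan2(-d[0],d[1])))
yaw=np.arctan2(x[1],x[0]);c,s=np.cos(yaw),np.sin(yaw)
print("handle local",np.array([[c,s],[-s,c]])@(h.mean(0)-rm))
# scene view check: same corners
print([proj("scene",[*p,.115]).round(1).tolist() for p in C],[proj("scene",[*p,.085]).round(1).tolist() for p in h])
for y_ in(yaw,yaw+np.pi):
  q=(R.from_euler('z',y_)*R.from_euler('x',np.pi)).as_quat(scalar_first=True)
  print(q,inverse_kinematics([*h.mean(0),.15],q))
E
```

```text
[[ 0.8735  0.0999]
 [ 0.9298 -0.1322]
 [ 0.7207 -0.1842]
 [ 0.6631  0.0479]]
depths 0.21667379698772204 0.2154940664189376 widths 0.23882844784752985 0.2391853794295247
yaw 13.798109079297161 13.92582361642878
centre [ 0.79678374 -0.04213008]
handle [[ 0.6074 -0.0377]
 [ 0.63   -0.1367]] 0.10162523034721412 [ 0.61868212 -0.08720581]
yaw 12.856502507634358
handle local [-0.18371505 -0.00088795]
[[361.0, 284.7], [287.3, 301.6], [274.1, 246.4], [342.2, 231.6]] [[317.5, 224.4], [289.5, 229.9]]
[6.07807411e-17 9.92624831e-01 1.21226832e-01 7.42300258e-18] [-1.59078934e-01  4.80794781e-01  1.66657382e+00 -4.44089210e-16
  9.94224048e-01 -4.02130407e-01]
[-7.42300258e-18 -1.21226832e-01  9.92624831e-01  6.07807411e-17] None
```

```bash
cat >> h.py <<'E'
yaw=np.radians(13.8); ex=np.array([np.cos(yaw),np.sin(yaw),0]); ey=np.array([-ex[1],ex[0],0])
cab=np.array([.7968,-.0421,0])
def down(a): return (R.from_euler('z',a)*R.from_euler('x',np.pi)).as_quat(scalar_first=True)
E
python3 - <<'E'
from h import *
h=np.array([.6187,-.0872,0]);q=down(yaw)
command_gripper(0.43)
movel(get_tcp_pos()+[0,0,.1],v=.25)
move_pose(h+[0,0,.2],q)
print(get_time(),get_tcp_pos())
print("hit",movel(h+[0,0,.066],v=.12,until_force=8),get_tcp_pos(),get_ft_force())
command_gripper(0.0)
print(get_time(),get_grip_width()*88,get_ft_force(),get_tcp_pos())
if .05<get_grip_width()<.2:
    p=get_tcp_pos(); print("stop",movel(p-ex*.165,v=.07,until_force=14))
    p=get_tcp_pos()
    print(get_time(),get_grip_width()*88,get_ft_force(),p,"handle local",(p-cab)@ex,(p-cab)@ey)
snap("top","pics/t1.png",(240,40,440,240),3)
E
```

```text
4.2333 [ 0.61888516 -0.08635048  0.20014958]
hit False [ 0.61933977 -0.08728712  0.06679303] [0.10019091 0.64799899 0.38553772]
6.2333 0.5303098388623525 [-1.3205664   0.66154771  9.36375122] [ 0.6197564  -0.08727966  0.06748205]
```

View pics/t1.png

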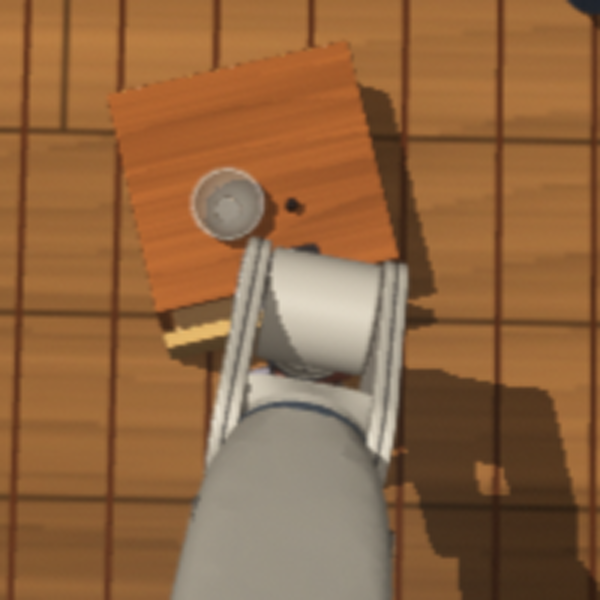

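The gripper shut to 0.5 mm, so it isn't holding the bar. I'll check from the scene camera.

```bash
python3 - <<'E'
from h import *
snap("scene","pics/s1.png",(250,180,370,270),6)
print(get_tcp_pos(),get_ft_force(),get_ft_torque(),R.from_quat(get_ee_rot(),scalar_first=True).as_matrix().round(3).tolist())
E
```

```text
[ 0.6197501  -0.08729872  0.06749729] [-1.38840962  1.07258901  9.32302405] [ 0.05643961  0.29019989 -0.01918679] [[0.971, 0.239, 0.002], [0.239, -0.971, -0.0], [0.002, 0.001, -1.0]]
```

View pics/s1.png

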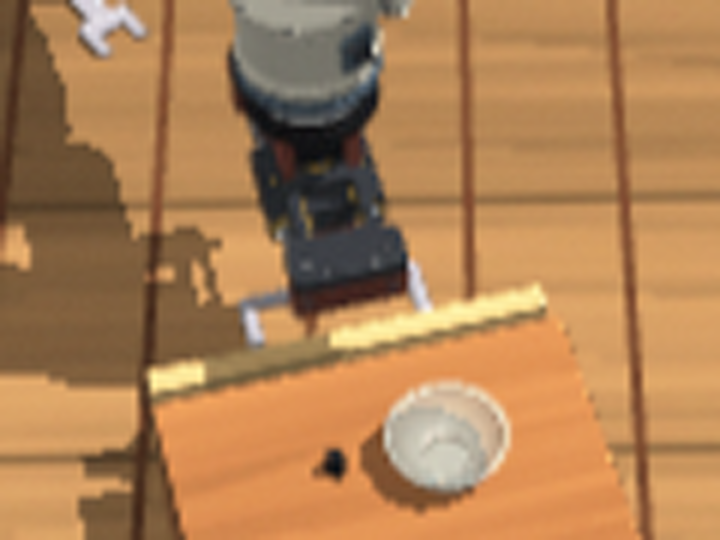

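The scene view puts the bar where I measured it (left end near (291,230)), but the gripper body hides the fingers. I'll pull 3 cm gently and see whether the drawer follows.

```bash
python3 - <<'E'
from h import *
p=get_tcp_pos()
print("stop",movel(p-ex*.03,v=.05,until_force=10),get_ft_force(),get_grip_width()*88,(get_tcp_pos()-p).round(4),get_time())
snap("scene","pics/s2.png",(250,180,370,270),6)
print([proj("scene",get_tcp_pos()+[0,0,.019])])
E
```

```text
stop False [ 0.12136312 -0.3713584   0.86142814] 0.7251304751131844 [-0.0292 -0.0072 -0.0001] 7.0667
[array([301.59202197, 220.70539109])]
```

View pics/s2.png

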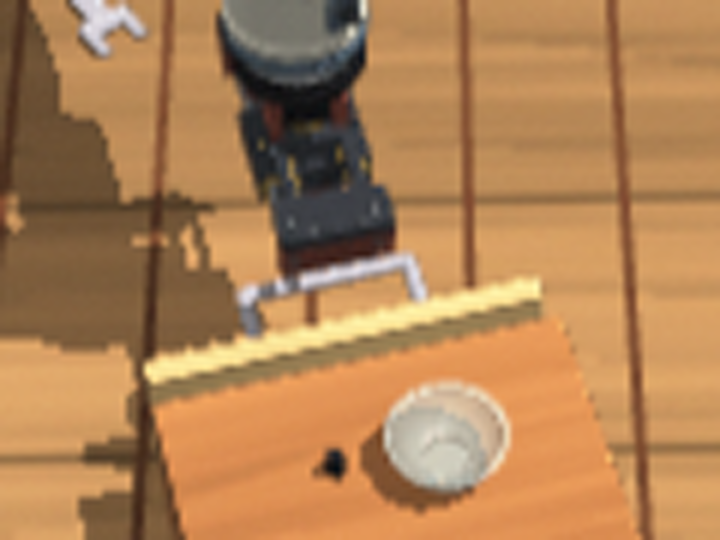

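```bash
python3 - <<'E'
from h import *
def barmask(im,box,smax=60,vmin=140):
    x0,y0,x1,y1=box; hsv=cv2.cvtColor(im,cv2.COLOR_BGR2HSV)[y0:y1,x0:x1]
    return ((hsv[...,1]<smax)&(hsv[...,2]>vmin)).astype(np.uint8)
for f in("pics/scene0.png",None):
    im=cv2.imread(f) if f else np.ascontiguousarray(read_camera("scene")[:,:,::-1])
    m=barmask(im,(286,218,324,242)); print(f)
    for r in m: print(''.join('#' if x else '.' for x in r))
for (u,v) in [(291,229.7),(318.3,223.7),(304.6,226.7)]:
    for z in(.065,.085): p=onz("scene",u,v,z); print(u,v,z,p.round(4),((p-cab)@ex).round(4),((p-cab)@ey).round(4))
def tri(a,b):
    (o,d),(o2,d2)=ray("top",*a),ray("scene",*b)
    A=np.stack([d,-d2],1);s=np.linalg.lstsq(A,o2-o,rcond=None)[0];return o+d*s[0],o2+d2*s[1]
E
```

```text
pics/scene0.png
......................................
......................................
......................................
......................................
......................................
......................................
.............................#####....
.........................#########....
....................##############....
...............#############....###...
...........############.........###...
......############...............##...
....##########...................###..
....#####........................###..
....###...............................
....###...............................
.....##...............................
.....###..............................
.....###..............................
......##..............................
......................................
......................................
......................................
......................................
None
......................................
......................................
......................................
..........................
[... 440 characters left out ...]
.
......................................
......................................
......................................
......................................
......................................
......................................
......................................
......................................
......................................
291 229.7 0.065 [ 0.6142 -0.1331  0.065 ] -0.199 -0.0448
291 229.7 0.085 [ 0.6291 -0.1315  0.085 ] -0.1841 -0.0468
318.3 223.7 0.065 [ 0.589 -0.035  0.065] -0.2001 0.0565
318.3 223.7 0.085 [ 0.6043 -0.0347  0.085 ] -0.1852 0.0531
304.6 226.7 0.065 [ 0.6017 -0.0844  0.065 ] -0.1996 0.0054
304.6 226.7 0.085 [ 0.6168 -0.0835  0.085 ] -0.1847 0.0028
```

The drawer crept about 7 mm and then slipped free, and the upward force suggests the shut tips were resting on the bar's crown. I'll touch the bar from above with shut fingers to get its real height.

```bash
python3 - <<'E'
from h import *
p=get_tcp_pos(); movel([p[0],p[1],.13],v=.15)
t=cab-ex*.188; movel([t[0],t[1],.13],v=.15)
print("hit",movel([t[0],t[1],.055],v=.04,until_force=5),get_tcp_pos(),get_ft_force(),get_ft_torque(),get_time())
t=get_tcp_pos();movel([t[0],t[1],.13],v=.2)
command_gripper(.43); print(get_grip_width())
snap("top","pics/t2.png",(240,40,440,240),3)
E
```

```text
hit True [ 0.61433387 -0.08688963  0.06747765] [-0.76155625  1.67670573  5.99833455] [0.00995812 0.21449953 0.03282968] 9.45
0.4332279593203472
```

```bash
cat >> h.py <<'E'
def tri(a,b):
    (o,d),(o2,d2)=ray("top",*a),ray("scene",*b)
    s=np.linalg.lstsq(np.stack([d,-d2],1),o2-o,rcond=None)[0]
    return (o+d*s[0]+o2+d2*s[1])/2
E
python3 - <<'E'
from h import *
for a,b in [((355,157.8),(291,230.7)),((321.2,164.8),(318,225.2)),((338.1,161.3),(304.5,228))]: print("bar",tri(a,b).round(4))
for a,b in [((275.75,71.75),(361,288)),((355.75,54.25),(290,304))]: print("cab top back corners rough",tri(a,b).round(4))
E
```

```text
bar [ 0.6305 -0.1344  0.0811]
bar [ 0.6079 -0.0368  0.0809]
bar [ 0.6192 -0.0857  0.0807]
cab top back corners rough [0.8777 0.1008 0.1019]
cab top back corners rough [ 0.9331 -0.1286  0.106 ]
```

View pics/t2.png

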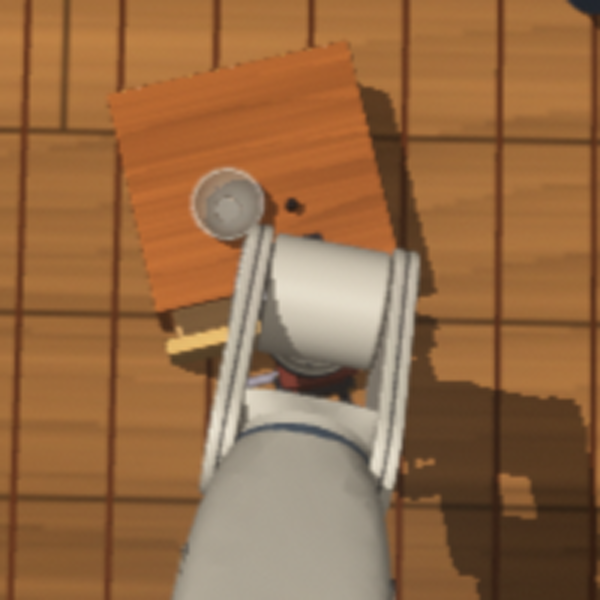

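By triangulation the bar is at z≈0.081, which fits the spec. The shut tips met its top (0.09) with the reported TCP at 0.0675, so the real tips sit about 22 mm behind the reported TCP. I'll grip that much deeper and check the width.

```bash
python3 - <<'E'
from h import *
t=get_tcp_pos(); 
print("hit",movel([t[0],t[1],.045],v=.1,until_force=6),get_tcp_pos(),get_ft_force())
command_gripper(0.0)
print(get_time(),get_grip_width()*88,get_ft_force(),get_tcp_pos())
if .07<get_grip_width()<.2:
    p=get_tcp_pos(); print("stop",movel(p-ex*.17,v=.07,until_force=14))
    p=get_tcp_pos()
    print(get_time(),get_grip_width()*88,get_ft_force(),p,"handle local",(p-cab)@ex,(p-cab)@ey)
E
```

```text
hit False [ 0.61491934 -0.08699748  0.04554662] [0.15851945 0.0836612  1.07634216]
12.2833 9.35098556900262 [-3.00664909 -0.31834933  4.18534452] [ 0.61419527 -0.08697258  0.04524545]
stop True
14.025 9.481837747371195 [ 2.61734437  1.72980771 -0.06786619] [ 0.48224564 -0.12032165  0.04527126] handle local -0.32413300683496876 -0.000931989952578649
```

```bash
python3 - <<'E'
from h import *
p=get_tcp_pos(); print(movel(p-ex*.01,v=.03,until_force=22)); p=get_tcp_pos()
print(get_ft_force(),p,"local",(p-cab)@ex,get_grip_width()*88)
command_gripper(.43); p=get_tcp_pos()
movel([p[0],p[1],.22],v=.2)
move_pose([.40,-.33,.3],down(yaw))
print(get_time())
snap("top","pics/t3.png",(250,40,400,240),3)
cv2.imwrite("pics/top3.png",read_camera("top")[:,:,::-1]); cv2.imwrite("pics/scene3.png",read_camera("scene")[:,:,::-1])
E
```

```text
True
[2.08999611 2.56025535 0.00935847] [ 0.48247448 -0.12033349  0.04525935] local -0.323913591612391 8.933555690653456
16.8833
```

View pics/t3.png

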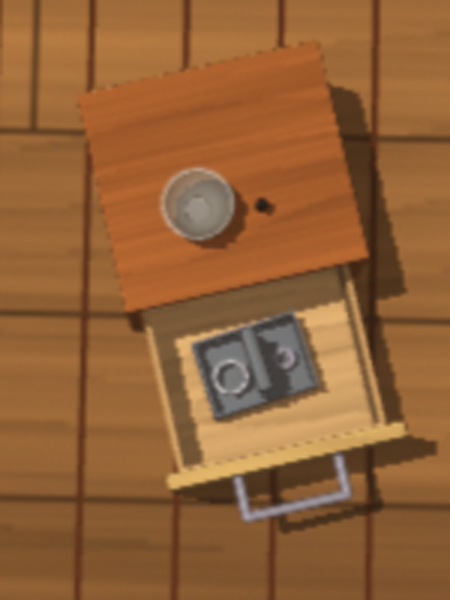

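The drawer is fully out and the tray is in clear view: rim corners at crop (193,347), (298,313), (321,387), (216,420), and the grip from about (249,329) to (265,388).

```bash
python3 - <<'E'
from h import *
f=lambda u,v,z:onz("top",250+u/3,40+v/3,z)
C=np.array([f(*p,.044) for p in[(193,347),(298,313),(321,387),(216,420)]])[:,:2]
print("tray c",C.mean(0),[np.linalg.norm(C[i]-C[i-1]).round(4) for i in range(4)])
x=C[0]+C[1]-C[2]-C[3];y=C[0]+C[3]-C[1]-C[2]
print("yaw",np.degrees(np.arctan2(x[1],x[0])),np.degrees(np.arctan2(-y[0],y[1])))
a,b=f(249.5,328.5,.083),f(264.5,388,.083);d=a-b
print("grip",(a+b)/2,np.linalg.norm(d),np.degrees(np.arctan2(d[1],d[0])))
g=((a+b)/2);print("local",(g-cab)@ex,(g-cab)@ey, proj("scene",g),[proj("scene",p).round(1).tolist() for p in(a,b)])
cr=cv2.imread("pics/scene3.png")[175:245,265:355];cv2.imwrite("pics/s3.png",cv2.resize(cr,None,fx=7,fy=7,interpolation=2))
for t in(12,16,20):
  for k in(90,-90): print(t,k,inverse_kinematics([g[0],g[1],.04],down(np.radians(t+k))))
E
```

```text
tray c [ 0.62107912 -0.08180374] [np.float64(0.0776), np.float64(0.1118), np.float64(0.0787), np.float64(0.1112)]
yaw 18.237936494760287 18.874262496097572
grip [ 0.62442233 -0.08000815  0.083     ] 0.0605916463585817 15.019104385927873
local -0.17644423207001325 0.004303934630743286 [305.57145758 228.74769417] [[307.7, 235.4], [303.5, 222.2]]
12 90 [-1.46341296e-01  6.36663413e-01  1.70291547e+00 -4.44089210e-16
  8.02013768e-01 -1.92657713e+00]
12 -90 [-1.46341296e-01  6.36663413e-01  1.70291547e+00 -4.44089210e-16
  8.02013768e-01  1.21501552e+00]
16 90 [-1.46341296e-01  6.36663413e-01  1.70291547e+00 -4.44089210e-16
  8.02013768e-01 -1.99639030e+00]
16 -90 [-1.46341296e-01  6.36663413e-01  1.70291547e+00 -4.44089210e-16
  8.02013768e-01  1.14520235e+00]
20 90 [-1.46341296e-01  6.36663413e-01  1.70291547e+00 -4.44089210e-16
  8.02013768e-01 -2.06620347e+00]
20 -90 [-1.46341296e-01  6.36663413e-01  1.70291547e+00 -4.44089210e-16
  8.02013768e-01  1.07538918e+00]
```

View pics/s3.png

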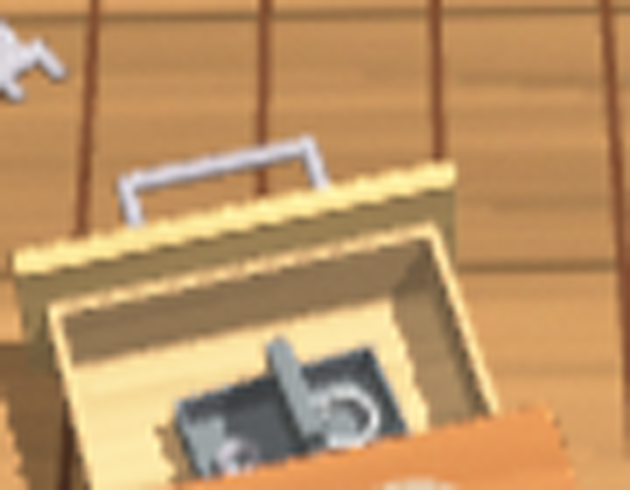

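```bash
python3 - <<'E'
from h import *
g=np.array([.6225,-.081,0]);q=down(np.radians(17.5-90))
command_gripper(.55)
move_pose(g+[0,0,.22],q); print(get_time(),get_tcp_pos())
print("hit",movel(g+[0,0,.08],v=.15,until_force=5))
print("hit",movel(g+[0,0,.035],v=.06,until_force=5),get_tcp_pos(),get_ft_force())
command_gripper(0.0)
w=get_grip_width()*88; f=get_ft_force(); p=get_tcp_pos()
print(get_time(),w,f,p,get_ft_torque())
if 11<w<17:
    movel(p+[0,0,.012],v=.03); print(get_ft_force()-f,get_grip_width()*88)
    movel(p+[0,0,.138],v=.06); print(get_ft_force()-f,get_ft_torque(),get_tcp_pos(),get_grip_width()*88,get_time())
a=read_camera("scene")[:,:,::-1][165:255,265:375]; b=read_camera("top")[:,:,::-1][130:230,290:390]
cv2.imwrite("pics/l1.png",np.hstack([cv2.resize(a,(440,400),interpolation=2),cv2.resize(b,(360,400),interpolation=2)]))
E
```

```text
19.2417 [ 0.62242383 -0.08146121  0.22016215]
hit False
hit False [ 0.62275655 -0.08102642  0.03517162] [0.877615   0.45115684 1.34560557]
21.8583 13.826960517258957 [-0.85784136  1.37668633  2.30835154] [ 0.62249441 -0.08084382  0.03515998] [ 0.25375444  0.28961648 -0.0594202 ]
[ 1.16014941 -1.66568278 -4.62449648] 14.044558936053377
[ 0.12173101 -1.32974951 -3.32258226] [-0.00337437  0.14734484  0.0209831 ] [ 0.62232251 -0.08081668  0.17284134] 13.961987497865627 24.6667
```

View pics/l1.png

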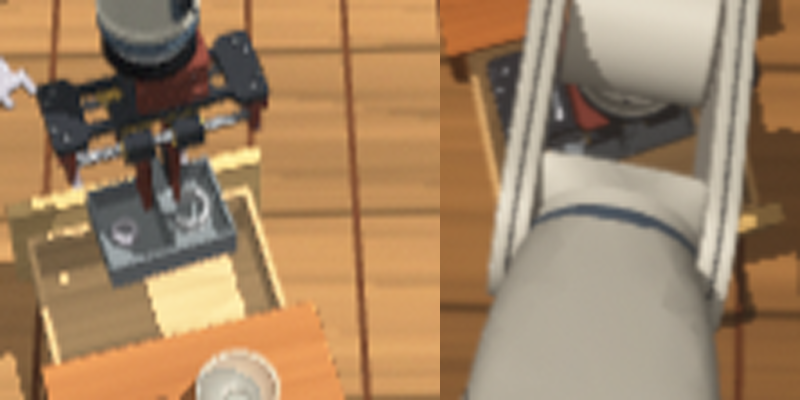

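The tray is lifted with both parts in it. I'll check its height and level from its near-face bottom corners, at crop (112,285) and (237,250), then hold and hand in.

```bash
python3 - <<'E'
from h import *
g=np.array([*get_tcp_pos()[:2],0]);c,s=np.cos(np.radians(17.5)),np.sin(np.radians(17.5))
for y,(u,v) in((-.055,(112,285)),(.055,(237,250))):
    p=g+[c*.04-s*y,s*.04+c*y,0]; px=(265+u/4,165+v/4.444)
    print("seen",px,{z:proj("scene",p+[0,0,z]).round(1).tolist() for z in(.135,.157,.18)})
wait(2.5)
print(get_time(),get_grip_width()*88,get_tcp_pos(),get_ft_force(),np.abs(get_qvel()).max())
snap("scene","pics/f.png",(240,150,400,320),3.4)
E
```

```text
seen (293.0, 229.1314131413141) {0.135: [292.7, 232.2], 0.157: [292.3, 228.3], 0.18: [291.9, 224.2]}
seen (324.25, 221.25562556255625) {0.135: [323.4, 224.0], 0.157: [323.4, 220.1], 0.18: [323.3, 215.9]}
27.2667 13.62495434479774 [ 0.62247487 -0.08085087  0.17315797] [-0.53328017 -0.20222481 -1.22435019] 0.0017340842021846454
```

View pics/f.png

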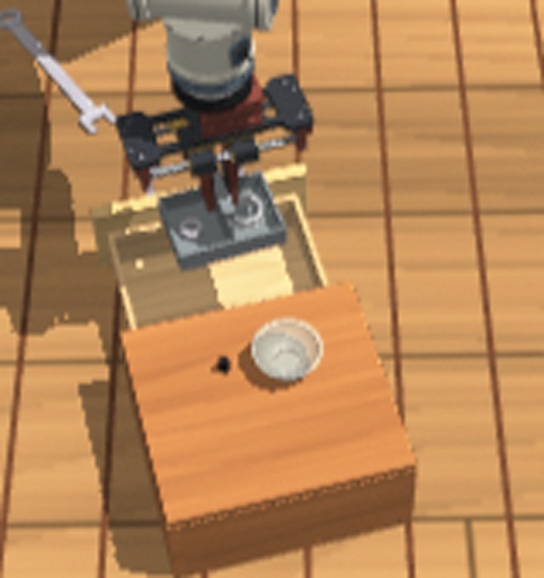

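The picture shows the tray still held level, with both rings in it at about (190,228) and (247,208). The drawer is open, and the dish and valve cap haven't moved. Handing in.

```bash
python3 -c "
from station import *
job_done();print(get_time())"
```

```text
the job is handed in; nothing more can be done
the job is handed in; nothing more can be done
```

The drawer is out to its stop, and the tray is gripped by its middle bar and held up level, with the collar and spacer still in it. I handed the job in at about 27 s, still holding the tray.

**Last checks**
- **Height:** The tray's underside is about 0.15–0.157 m up, roughly 4 cm above the cabinet's top. The lift distance gives 0.157 m, and the tray's two lower near corners in the scene picture agree to about 1 px, which is about 5 mm.
- **Stillness:** I waited 2.5 s with the joints below 0.002 rad/s, and the grip held at 13.6–14 mm on the 14 mm bar.
- **Surroundings:** The final picture shows the drawer open, with the dish, valve cap and pedal wrench where they were. It did not cover the lever cover, lube, grease tin or toolbox; the arm made no contact with them that I noticed.

**What failed or disagreed**
- **First handle grasp:** It missed. The shut fingers met the top of the bar with the TCP reading 0.0675 m, although the bar's top should be at 0.09 m. The fingertips appear to be about 22 mm shorter than described. I gripped 22 mm deeper on the handle and set the tray grasp with the same offset. The miss dragged the drawer a few millimetres before it slipped off.
- **Drawer stop:** The handle ended 324 mm in front of the cabinet's centre, where I had worked out 327 mm. That is within measuring error, and a second pull met firm resistance with no further movement.
- **Tray angle:** The rim gave about 18.5° and the grip bar about 15°. I used 17.5°, and the tray was lifted cleanly.

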